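# Open the clamshell test fixture and eject the tested board

## Task

The board in the clamshell test fixture has been tested: press the release tab at the middle of the fixture's front so that the spring-loaded lid pops ajar, then gently push the lid up and over until it rests fully back on its stop. Once the lid is fully back, press the ejector key at the right-hand end of the front all the way down, so that the board's front edge stands up off the probes. Nothing is to be gripped or picked up: leave the board lying in its nest without touching it, and leave everything else on the bench where it stands.

Things in the scene. Friction and masses are not known exactly. Their poses are not given: they have to be found in the camera images.
- fixture: Clamshell board-test fixture, grey and aluminium, fixed on the bench: base 160 x 190 x 54 mm (x, y, z), 85 mm high with the lid shut. Origin: centre of its underside. x points from its front (towards the robot) to its back (hinge), y to its left. Two fingertip keys stick out of the front face (x = -75 mm): the release tab in the middle and the ejector key 70 mm to its right.
- tab (a joint): Angle of the release tab (rad): 0 at rest, 0.22 pressed down against its end stop. It springs back when let go. A hook on it holds the shut lid down and clears the lid at about 0.11. Pressed down at its pad, about 1.5 N at rest rising to about 5 N at the stop.
- tab_pad (a point): Middle of the top of the release tab's black ribbed finger pad, 44 mm wide (fixture y), 40 mm deep (x -140 to -98 mm), at fixture x = -120, y = 0, z = 52 mm. Pressed, it moves about 6 mm down. Behind it, at x = -96 mm, its 20 mm wide hook stands up to z = 82 mm.
- lid (a joint): Lid angle (rad): 0 shut and latched; released, two spring plungers pop it to about 0.45, where it rests; 1.57 upright; 1.85 fully back on its stop. Past about 1.65 it falls back by its own weight and stays; let go earlier, it falls shut onto the plungers. Aluminium frame with clear window, 143 mm from hinge to front edge, 184 wide, 14 thick, 0.3 kg; needs 1 to 3 N at the front edge.
- lid_hinge (a point): Point on the lid's hinge line at mid width, at fixture x = 62, y = 0, z = 72 mm; the hinge line runs along the fixture's y. The point turns with the lid: its x axis points in the lid's plane from front edge to hinge, its z axis out of the lid's upper side.
- lid_edge (a point): Middle of the lower edge of the lid's front, turning with the lid. Shut: fixture x = -81, z = 71 mm. Ajar: x = -67, z = 134 mm, an 80 mm gap above the deck (z = 54) for a fingertip under the 18 mm deep front bar; at fixture y +40 to +75 mm only the ejector's shaft lies there (up to z = 63), and the board's pegs and the window's hold-down pegs start at x = -50 mm. A 26 mm wide lip sticks out 9 mm at the middle.
- ejector (a joint): Angle of the ejector key (rad): 0 up (at rest), 0.32 fully down on its stop. It is stiff, without spring, and stays where it is left; about 1.5 N at the key. The key's two tails lift the board's front edge by about 10 mm.
- ejector_key (a point): Middle of the top of the ejector key: a black ribbed pad 28 mm wide (y) and 36 mm deep (x), narrower than the release tab, at fixture x = -110 mm, y = -70 mm, z = 59 mm at rest; it moves about 13 mm down.
- board: The tested circuit board, 70 x 90 x 4 mm (along the fixture's x and y) with parts up to 11 mm high, loose in the nest on the fixture's deck under the lid. Origin: centre of its underside, at fixture x = -5 mm, y = 0, z = 62 mm; axes as the fixture's.
- board_front (a point): Middle of the board's lower front edge, 35 mm in front of the board's origin; at fixture z = 62 mm while it lies flat, about 72 mm when ejected.
- paint_marker: Marker standing on its end, 22 mm thick and 134 mm high, about 155 mm to the left of the fixture's middle. Origin: centre of its foot. Bystander.
- gauge_box_a: Small pin-gauge box, 36 x 46 x 16 mm, about 155 mm to the right of the fixture's middle; the lower of a stack of two. Origin: centre of its underside. Bystander.
- gauge_box_b: Small pin-gauge box of the same size lying on the first. Origin: centre of its underside. Bystander.
- tweezers: Steel tweezers, 16 x 119 x 9 mm, lying beside the fixture on its left. Origin: centre of the underside. Bystander.
- tape_roll: Roll of marking tape lying flat, 97 mm across, 19 mm high, to the left. Origin: centre of its underside. Bystander.
- multimeter: Hand multimeter with wound leads, 176 x 154 x 74 mm, to the right. Origin: centre of its underside. Bystander.
- connector: Wire connector with a coil of short leads, 111 x 102 x 26 mm, at the front right. Origin: centre of its underside. Bystander.

How it is judged:
By the outcome, as a careful person would: the job done as asked, in the order asked, and still so for the second after the job is handed in, with the robot touching nothing.
It also fails if it takes over 58 s, if anything falls off the work surface, if the arm or the gripper's body presses on something with over 40 N, if the wrist force passes 120 N, or if a joint passes its speed limit or range.

## Robot

A 6-joint arm with a two-finger parallel gripper is mounted at the origin on a cart in front of the work surface, level with it; the furniture and walls round the work are solid. World frame = base frame: x ahead of the robot, y to its left, z up, the work surface at z = 0. Lengths are in m, angles in rad, forces in N, time in s.
With the tool pointing down it reaches from about 0.275 to 1 m from the base axis. Payload 8.4 kg.
Tool frame: the origin (TCP) lies midway between the tips of the shut fingers; the grasp point (between the pads) lies 19 mm behind it (robot.pinch_z is the distance from the TCP to the grasp point, in m); z points along the fingers, y is the line along which they close (so a half turn about z gives the same grasp; the last joint's range is limited). The gripper opens to 85 mm and grips with 20 to 120 N. Pads are 22 mm wide; open, the fingers measure 114 mm over their backs; the gripper's body (76 mm by 85 mm) begins 54 mm behind the grasp point. The pads swing forward as they close: fully open they stand 13 mm farther back than shut.
Start: joints at [-1.259, 0.353, 1.633, -0, 1.155, -0.002], TCP at [0.193, -0.594, 0.231] pointing down, gripper open.
Joint ranges: [-2.63, 2.63], [-0.92, 2.1], [0.06, 2.66], [-1.3, 4.44], [0, 2.69], [-3.02, 3.02]. Speed limits (rad/s): [2.22, 2.22, 2.79, 3.14, 3.14, 3.14].

## Interface

Orientations are given as a 3x3 rotation matrix whose columns are the frame's x, y, z axes.
In Python, from workcell import sensors, eyes, job, robot gives the robot as it stands.
- The arm moves only by the shell command python3 -m pendant 'ROWS' [FORCE]. ROWS is a JSON object of lists of equal length, an entry for each row: "slide": the shift along the world's x, y, z each as a share of 300 mm, from -1 to 1, a list of three; "rot": the turn, a rotation vector about the world's x, y, z each as a share of 180 degrees, from -1 to 1, a list of three; "hand": the closure, from 0 (fully open) to 1 (shut). In form: {"slide": [[x, y, z], ...], "rot": [[ax, ay, az], ...], "hand": [hand, ...]}. A call has 1 to 10 rows; each row is the pose to reach, as a shift and turn from the pose commanded when the call began, turning the shorter way round; what a row does not reach only later rows make up. A row lasts 1/8 s, in which the tool goes at most 62.5 mm and 10.7 degrees, less where a joint would pass 70% of its speed; a pose out of reach is approached as far as the arm can. A call with a number of a shift or a turn outside -1 to 1 is refused whole. A call with a gripper value outside its range is refused whole. The fingers move at their own pace and stop on an object; FORCE is the grip in N (left out, the last holds). Time passes only in rows, so rows that repeat a pose let the fingers close. It gives the time, the measured TCP pose, the force, the opening and the grip force at its end, in the units of the state.
- sensors.get_obs(): the state, without advancing time (a new reading comes with each control period).
- eyes.capture(name): name is "scene" or "top" or "wrist"; returns the picture (384x512x3 uint8, red, green, blue); there is no depth.
- eyes.camera_model(name): a dict with "intrinsics" (3x3 intrinsics, pixels), "rvec" (rotation vector, rad) and "tvec" (3), from world to camera coordinates, as OpenCV has them. Camera axes: x right, y down, z forward; pixel columns grow to the right and rows downward; lengths in m; the calibration is good to about 2 mm. A picture is of the moment at which its call begins: read the wrist's pose just before it. camera_model takes no time and is no camera call; for the wrist camera it gives the pose at the moment of the call.
- job.job_done(): hands the job in; it is judged then, once.
The state is a dict: "clock": time; "joint_pos": joint angles; "joint_velocities": joint speeds; "joint_efforts": joint torques, N m; "tool_pos": TCP position; "orientation": TCP orientation; "contact_force": force on the tool from outside, world axes, zero at the start; "torque": the same for the moment, N m; "width": finger opening in m; "grasp_force": force on a finger pad.
Only numpy, scipy, OpenCV 4.12 (cv2) and the standard library are available. Lean on these libraries where they do the work, as an engineer would, in place of code of your own. Each camera call takes 0.05 s, during which the arm holds its last target. There are 200 camera calls.

## Working session

There is one attempt and no reset: what is moved stays moved. The work goes in short steps, Python scripts to look and compute and a shell command to move; the robot and the scene stay as the last step left them, time stands still between calls to the robot, and variables do not carry over. Pictures are saved under pics/ and viewed, at most 10 in all, crops included, and the job is handed in when it is done.

```bash
mkdir -p pics
python3 - <<'E'
from workcell import sensors,eyes
import cv2,numpy as np
for n in("scene","top"):
    im=eyes.capture(n); cv2.imwrite(f"pics/{n}0.png",im[:,:,::-1])
    m=eyes.camera_model(n);R=cv2.Rodrigues(np.array(m["rvec"]))[0];print(n,np.array(m["intrinsics"]).round(1).tolist(),(-R.T@np.array(m["tvec"]).ravel()).round(3))
print(sensors.get_obs())
E
```

```text
scene [[432.0, 0.0, 246.3], [0.0, 432.0, 192.4], [0.0, 0.0, 1.0]] [-0.09   0.713  0.868]
top [[476.5, 0.0, 253.0], [0.0, 476.5, 194.6], [0.0, 0.0, 1.0]] [ 0.306 -0.066  1.403]
{'clock': 0.1, 'joint_pos': array([-1.25938513e+00,  3.53605990e-01,  1.63408400e+00, -1.22682867e-05,
        1.15522499e+00, -2.38708585e-03]), 'joint_velocities': array([ 9.79746950e-04,  2.81994093e-04, -1.70985631e-03, -6.85200034e-05,
       -4.04765073e-04,  1.10382271e-03]), 'joint_efforts': array([-1.68671681e-04, -6.06356621e+01, -3.42820501e+01, -5.98127099e-05,
        3.92607253e-03,  1.01984409e-05]), 'tool_pos': array([ 0.19278651, -0.59404825,  0.23060947]), 'orientation': array([[ 9.51166471e-01,  3.08678105e-01, -4.15848901e-04],
       [ 3.08678385e-01, -9.51165642e-01,  1.25528893e-03],
       [-8.06097978e-06, -1.32235231e-03, -9.99999126e-01]]), 'contact_force': array([ 0.19029347,  0.71938152, -0.44285936]), 'torque': array([ 0.0180006 , -0.0254212 , -0.00682483]), 'grasp_force': 0.0, 'width': 0.08537540144255813}
```

View pics/scene0.png

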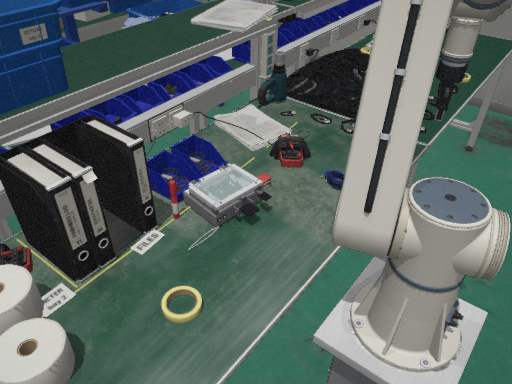

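View pics/top0.png

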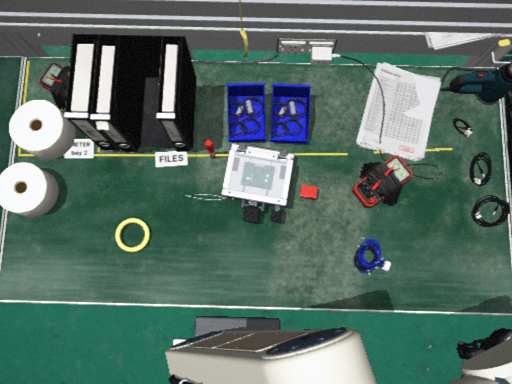

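The top view shows the fixture at about (258,175), with its keys facing the robot at (251,213) and (277,214). The marker stands at (209,148) and the gauge boxes at (309,191). I'll enlarge this area to measure it.

Run:
```python
import cv2,numpy as np
a=cv2.imread("pics/top0.png")[135:230,195:325]; a=cv2.resize(a,None,fx=6,fy=6,interpolation=cv2.INTER_CUBIC)
cv2.imwrite("pics/topc.png",a)
```

```text
(no output)
```

View pics/topc.png

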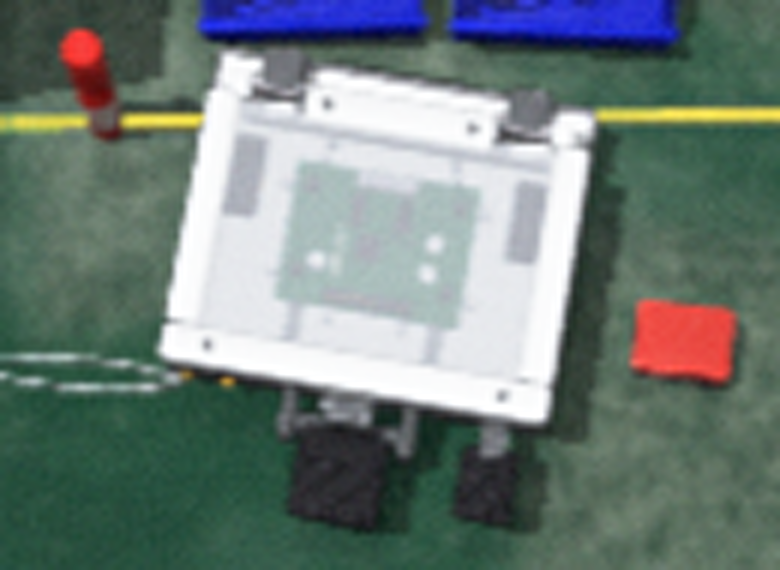

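The crop shows the lid's front corners at (160,358) and (548,423), the tab pad at (338,478) and the ejector key at (487,488). I'll fit the fixture pose from these.

```bash
cat > h.py <<'E'
import numpy as np,cv2
from workcell import eyes
def cam(n):
    m=eyes.camera_model(n);return np.array(m["intrinsics"]),cv2.Rodrigues(np.array(m["rvec"]))[0],np.array(m["tvec"]).ravel()
def back(n,uv,z):
    K,R,t=cam(n);d=R.T@np.linalg.inv(K)@np.array([*uv,1.]);c=-R.T@t;return c+d*(z-c[2])/d[2]
def F(p,x0,y0,a):
    c,s=np.cos(a),np.sin(a);return np.array([x0+c*p[0]-s*p[1],y0+s*p[0]+c*p[1],p[2]])
E
python3 - <<'E'
from h import *
from scipy.optimize import least_squares
P=[((160,358),(-.081,.092,.085)),((548,423),(-.081,-.092,.085)),((338,478),(-.120,0,.052)),((487,488),(-.110,-.070,.059))]
W=np.array([back("top",(u/6+195-.4,v/6+135-.4),p[2]) for (u,v),p in P]);print(W.round(4))
f=lambda q:np.ravel([F(p,*q)[:2]-w[:2] for (_,p),w in zip(P,W)])
r=least_squares(f,[.35,-.07,-.15]);q=r.x;print(q.round(4),(r.fun*1000).round(1))
for p in [(-.12,0,.052),(-.11,-.07,.059),(-.081,.055,.071),(-.067,.055,.134),(.062,0,.072)]:print(p,F(p,*q).round(4))
print("box",back("top",(309,191),.032),"marker",back("top",(212.3,156),.0))
E
```

```text
[[ 0.553   0.0305  0.085 ]
 [ 0.5268 -0.1519  0.085 ]
 [ 0.5032 -0.0542  0.052 ]
 [ 0.4992 -0.125   0.059 ]]
[ 0.62   -0.0726 -0.151 ] [ 0.8  0.1 -0.7  0.5 -1.7 -0.3  1.6 -0.2]
(-0.12, 0, 0.052) [ 0.5014 -0.0546  0.052 ]
(-0.11, -0.07, 0.059) [ 0.5008 -0.1253  0.059 ]
(-0.081, 0.055, 0.071) [ 0.5482 -0.0061  0.071 ]
(-0.067, 0.055, 0.134) [ 0.5621 -0.0082  0.134 ]
(0.062, 0, 0.072) [ 0.6813 -0.0819  0.072 ]
box [ 0.57925008 -0.22236451  0.032     ] marker [0.68663915 0.06843368 0.        ]
```

```bash
cat >> h.py <<'E'
from scipy.spatial.transform import Rotation as Ro
from workcell import sensors
Q=(.620,-.0726,-.151)
def rows(targets):
    "targets: list of (fx,fy,fz in mm, tilt deg); prints slide/rot shares from measured pose"
    o=sensors.get_obs();R0=Ro.from_matrix(o["orientation"])
    for x,y,z,t in targets:
        w=F((x/1e3,y/1e3,z/1e3),*Q)
        T=np.radians(t);R=np.array([[np.cos(T),0,np.sin(T)],[0,-1,0],[np.sin(T),0,-np.cos(T)]])
        R=Ro.from_euler('z',Q[2])*Ro.from_matrix(R)
        print((x,y,z,t),((w-o["tool_pos"])/.3).round(4).tolist(),((R*R0.inv()).as_rotvec()/np.pi).round(4).tolist())
def where():
    o=sensors.get_obs();d=o["tool_pos"]-np.array([Q[0],Q[1],0]);c,s=np.cos(Q[2]),np.sin(Q[2])
    z=o["orientation"][:,2]
    print("fix mm",(np.array([c*d[0]+s*d[1],-s*d[0]+c*d[1],d[2]])*1e3).round(1),"tilt",np.degrees(np.arccos(-z[2])).round(1),"F",o["contact_force"].round(1),"q",o["joint_pos"].round(3),"t",round(o["clock"],2))
E
python3 -c "
from h import *
rows([(-115,0,200,0),(-115,0,160,30),(-115,0,90,30)])"
```

```text
(-115, 0, 200, 0) [1.0451, 1.7958, -0.102] [-0.0004, -0.0, -0.148]
(-115, 0, 160, 30) [1.0451, 1.7958, -0.2354] [0.0133, -0.1676, -0.1446]
(-115, 0, 90, 30) [1.0451, 1.7958, -0.4687] [0.0133, -0.1676, -0.1446]
```

```bash
python3 -m pendant '{"slide":[[0.52,0.9,-0.05],[0.52,0.9,-0.05],[0.52,0.9,-0.05],[0.52,0.9,-0.05],[0.52,0.9,-0.05],[0.52,0.9,-0.05]],"rot":[[0,0,-0.148],[0,0,-0.148],[0,0,-0.148],[0,0,-0.148],[0,0,-0.148],[0,0,-0.148]],"hand":[1,1,1,1,1,1]}' 30; python3 -c "
from h import *
where();rows([(-115,0,160,30),(-115,0,75,30)])"
```

```text
clock: 0.85
tool_pos: [0.3501, -0.321, 0.2159]
orientation: [[0.989, -0.146, -0.0], [-0.146, -0.989, 0.001], [-0.001, -0.001, -1.0]]
contact_force: [0.3, -0.4, 0.6]
width: 0.0001
grasp_force: 0.0
fix mm [-229.5 -286.1  215.9] tilt 0.1 F [ 0.3 -0.4  0.6] q [-7.460e-01  1.360e-01  1.960e+00  1.000e-03  1.047e+00  9.710e-01] t 0.85
(-115, 0, 160, 30) [0.5206, 0.8855, -0.1863] [-0.0251, -0.165, -0.0016]
(-115, 0, 75, 30) [0.5206, 0.8855, -0.4697] [-0.0251, -0.165, -0.0016]
```

```bash
python3 -m pendant '{"slide":[[0.52,0.88,-0.1],[0.52,0.88,-0.1],[0.52,0.88,-0.15],[0.52,0.88,-0.186],[0.52,0.88,-0.186],[0.52,0.88,-0.186],[0.52,0.88,-0.186]],"rot":[[-0.025,-0.165,0],[-0.025,-0.165,0],[-0.025,-0.165,0],[-0.025,-0.165,0],[-0.025,-0.165,0],[-0.025,-0.165,0],[-0.025,-0.165,0]],"hand":[1,1,1,1,1,1,1]}'; python3 -c "
from h import *
where();rows([(-115,0,75,30),(-115,0,60,30),(-115,0,50,30)])
cv2.imwrite('pics/w1.png',eyes.capture('wrist')[:,:,::-1])
P=[(-.12,0,.052),(-.11,-.07,.059),(-.081,.092,.085),(-.081,-.092,.085),(-.09,0,.08)]
K,R,t=cam('wrist');print(cv2.projectPoints(np.array([F(p,*Q) for p in P]),R,t,K,None)[0].round(0).reshape(-1,2).tolist())"
```

```text
clock: 1.72
tool_pos: [0.5057, -0.0593, 0.1599]
orientation: [[0.857, -0.148, 0.494], [-0.128, -0.989, -0.074], [0.5, 0.0, -0.866]]
contact_force: [0.0, -0.4, -0.3]
width: 0.0004
grasp_force: 0.0
fix mm [-115.    -4.1  159.9] tilt 30.0 F [ 0.  -0.4 -0.3] q [-0.105  0.082  2.316 -0.1    0.221  1.706] t 1.73
(-115, 0, 75, 30) [0.002, 0.0135, -0.283] [0.0001, -0.0, -0.0008]
(-115, 0, 60, 30) [0.002, 0.0135, -0.333] [0.0001, -0.0, -0.0008]
(-115, 0, 50, 30) [0.002, 0.0135, -0.3663] [0.0001, -0.0, -0.0008]
[[249.0, 256.0], [321.0, 246.0], [146.0, 212.0], [351.0, 212.0], [249.0, 223.0]]
```

View pics/w1.png

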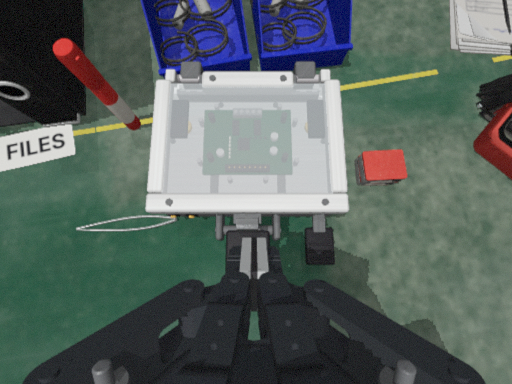

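The wrist view matches the prediction: the tab is near (249,250), the ejector key at (320,246), and the lid's front corners at (147,211) and (347,212). I'll lower onto the tab with slightly less tilt.

```bash
python3 -m pendant '{"slide":[[0.009,0.012,-0.15],[0.009,0.012,-0.3],[0.009,0.012,-0.325],[0.009,0.012,-0.325]],"rot":[[0.0084,0.055,0],[0.0084,0.055,0],[0.0084,0.055,0],[0.0084,0.055,0]],"hand":[1,1,1,1]}'; python3 -c "
from h import *
where()"
```

```text
clock: 2.28
tool_pos: [0.5069, -0.0577, 0.0631]
orientation: [[0.929, -0.151, 0.338], [-0.142, -0.988, -0.052], [0.341, -0.0, -0.94]]
contact_force: [-0.2, 0.2, -0.4]
width: 0.0002
grasp_force: 0.0
fix mm [-114.    -2.3   63.1] tilt 20.0 F [-0.2  0.2 -0.4] q [-0.106  0.318  2.258 -0.072  0.219  1.684] t 2.27
```

```bash
python3 -m pendant '{"slide":[[0,0,-0.015],[0,0,-0.025],[0,0,-0.033],[0,0,-0.04],[0,0,-0.043],[0,0,-0.043]],"rot":[[0,0,0],[0,0,0],[0,0,0],[0,0,0],[0,0,0],[0,0,0]],"hand":[1,1,1,1,1,1]}'; python3 -c "
from h import *
where()
cv2.imwrite('pics/w2.png',eyes.capture('wrist')[:,:,::-1])"
```

```text
clock: 3.02
tool_pos: [0.5072, -0.0568, 0.0499]
orientation: [[0.929, -0.15, 0.338], [-0.142, -0.989, -0.051], [0.342, -0.0, -0.94]]
contact_force: [-2.8, 0.3, 3.9]
width: -0.0002
grasp_force: 2.0
fix mm [-113.8   -1.4   49.9] tilt 20.0 F [-2.8  0.3  3.9] q [-0.104  0.348  2.263 -0.087  0.182  1.7  ] t 3.02
```

View pics/w2.png

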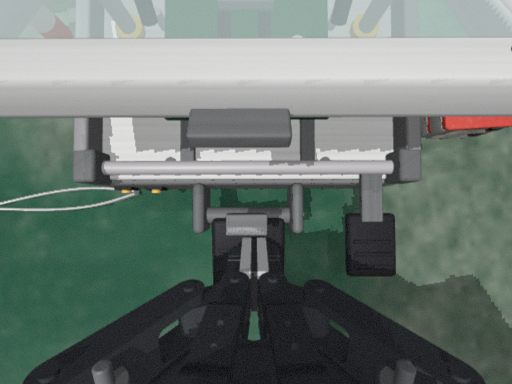

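The pop worked: the lid bar is now close to the camera across rows 40–115, and the tab hook is clear at (246,222). Before picking the tilt for the push, I'll check the wrist range with a quick planar arm model.

Run:
```python
from h import *
from scipy.optimize import least_squares
D=[([.353,1.634,1.155],(.6246,.2306)),([.136,1.960,1.047],(np.hypot(.3501,.321),.2159)),([.082,2.316,.221],(np.hypot(.5057,.0593),.1599)),([.318,2.258,.219],(np.hypot(.5069,.0577),.0631)),([.348,2.263,.182],(np.hypot(.5072,.0568),.0499))]
def fk(q,L):
    a=np.cumsum(q);return np.array([L[4]+L[0]*np.sin(a[0])+L[1]*np.sin(a[1])+L[2]*np.sin(a[2]),L[3]+L[0]*np.cos(a[0])+L[1]*np.cos(a[1])+L[2]*np.cos(a[2])])
r=least_squares(lambda L:np.ravel([fk(q,L)-x for q,x in D]+[(L-[.45,.45,.25,.3,0])*1e-3]),[.45,.45,.25,.3,0.]);L=r.x
print(L.round(3),(r.fun*1e3).round(1))
from itertools import product
for n,rz in {"start":(.556,.115),"mid":(.62,.165),"up":(.68,.205),"end":(.715,.19)}.items():
  for t in (25,35,45,60,75,90):
    s=least_squares(lambda q:np.r_[fk(q,L)-rz,np.sum(q)-np.pi+np.radians(t)],[.3,2.2,.2]);print(n,t,s.x.round(2),round(s.cost,5))
```

```text
Traceback (most recent call last):
ValueError: setting an array element with a sequence. The requested array has an inhomogeneous shape after 1 dimensions. The detected shape was (6,) + inhomogeneous part.
```

Run:
```python
from h import *
from scipy.optimize import least_squares
D=[([.353,1.634,1.155],(.6246,.2306)),([.136,1.960,1.047],(np.hypot(.3501,.321),.2159)),([.082,2.316,.221],(np.hypot(.5057,.0593),.1599)),([.318,2.258,.219],(np.hypot(.5069,.0577),.0631)),([.348,2.263,.182],(np.hypot(.5072,.0568),.0499))]
def fk(q,L):
    a=np.cumsum(q);return np.array([L[4]+L[0]*np.sin(a[0])+L[1]*np.sin(a[1])+L[2]*np.sin(a[2]),L[3]+L[0]*np.cos(a[0])+L[1]*np.cos(a[1])+L[2]*np.cos(a[2])])
r=least_squares(lambda L:np.concatenate([fk(q,L)-x for q,x in D]+[(L-[.45,.45,.25,.3,0])*1e-3]),[.45,.45,.25,.3,0.]);L=r.x
print(L.round(3),(r.fun*1e3).round(1))
for n,rz in {"start":(.556,.115),"mid":(.62,.165),"up":(.68,.205),"end":(.715,.19)}.items():
  for t in (25,35,45,60,75,90):
    s=least_squares(lambda q:np.r_[fk(q,L)-rz,np.sum(q)-np.pi+np.radians(t)],[.3,2.2,.2]);print(n,t,s.x.round(2),round(s.cost,5))
```

```text
[0.517 0.451 0.268 0.203 0.021] [-12.4   6.5   6.1   4.5  -6.3  -6.4   5.5  -2.4   7.   -2.3   0.1   0.
   0.   -0.1   0. ]
start 25 [0.26 2.19 0.26] 0.0
start 35 [ 0.24  2.29 -0.  ] 0.0
start 45 [ 0.26  2.39 -0.29] 0.0
start 60 [ 0.37  2.51 -0.79] 0.0
start 75 [ 0.58  2.58 -1.33] 0.0
start 90 [ 0.83  2.57 -1.83] 0.0
mid 25 [0.28 2.   0.43] 0.0
mid 35 [0.25 2.11 0.17] 0.0
mid 45 [ 0.24  2.22 -0.1 ] 0.0
mid 60 [ 0.3   2.35 -0.55] 0.0
mid 75 [ 0.44  2.43 -1.05] 0.0
mid 90 [ 0.65  2.45 -1.53] 0.0
up 25 [0.33 1.82 0.56] 0.0
up 35 [0.29 1.94 0.31] 0.0
up 45 [0.27 2.05 0.04] 0.0
up 60 [ 0.3   2.19 -0.39] 0.0
up 75 [ 0.4   2.29 -0.85] 0.0
up 90 [ 0.56  2.32 -1.31] 0.0
end 25 [0.4  1.74 0.56] 0.0
end 35 [0.36 1.87 0.3 ] 0.0
end 45 [0.35 1.98 0.03] 0.0
end 60 [ 0.37  2.12 -0.4 ] 0.0
end 75 [ 0.47  2.21 -0.85] 0.0
end 90 [ 0.62  2.24 -1.29] 0.0
```

Run:
```python
from h import *
K,R,t=cam("wrist");o=sensors.get_obs();print("cam in tool",(o["orientation"].T@(-R.T@t-o["tool_pos"])).round(3))
where();rows([(-160,0,90,20),(-165,50,115,28),(-110,50,115,28),(-78,50,115,28)])
```

```text
cam in tool [ 0.081 -0.001 -0.143]
fix mm [-113.8   -1.4   49.9] tilt 20.0 F [-4.1 -0.   3.5] q [-0.104  0.348  2.263 -0.087  0.182  1.7  ] t 3.08
(-160, 0, 90, 20) [-0.1515, 0.0276, 0.1336] [-0.0001, -0.0001, 0.0]
(-165, 50, 115, 28) [-0.1429, 0.1949, 0.2169] [-0.0068, -0.044, 0.0]
(-110, 50, 115, 28) [0.0383, 0.1673, 0.2169] [-0.0068, -0.044, 0.0]
(-78, 50, 115, 28) [0.1438, 0.1513, 0.2169] [-0.0068, -0.044, 0.0]
```

```bash
python3 -m pendant '{"slide":[[-0.05,0.01,0.044],[-0.15,0.028,0.134],[-0.143,0.195,0.217],[-0.143,0.195,0.217],[0.038,0.167,0.217],[0.038,0.167,0.217]],"rot":[[0,0,0],[0,0,0],[-0.007,-0.044,0],[-0.007,-0.044,0],[-0.007,-0.044,0],[-0.007,-0.044,0]],"hand":[1,1,1,1,1,1]}'
python3 - <<'E'
from h import *
where();rows([(-78,50,115,28)])
cv2.imwrite('pics/s3.png',cv2.resize(eyes.capture('scene')[130:260,140:320,::-1],None,fx=4,fy=4))
E
```

```text
clock: 3.82
tool_pos: [0.5231, -0.0056, 0.1168]
orientation: [[0.87, -0.149, 0.47], [-0.131, -0.989, -0.069], [0.475, -0.001, -0.88]]
contact_force: [-0.8, 0.8, -0.9]
width: 0.0004
grasp_force: 0.0
fix mm [-105.9   51.7  116.8] tilt 28.3 F [-0.8  0.8 -0.9] q [ 0.046  0.204  2.299 -0.545  0.176  2.282] t 3.83
(-78, 50, 115, 28) [0.091, -0.0194, -0.0061] [-0.0001, 0.002, -0.0006]
```

View pics/s3.png

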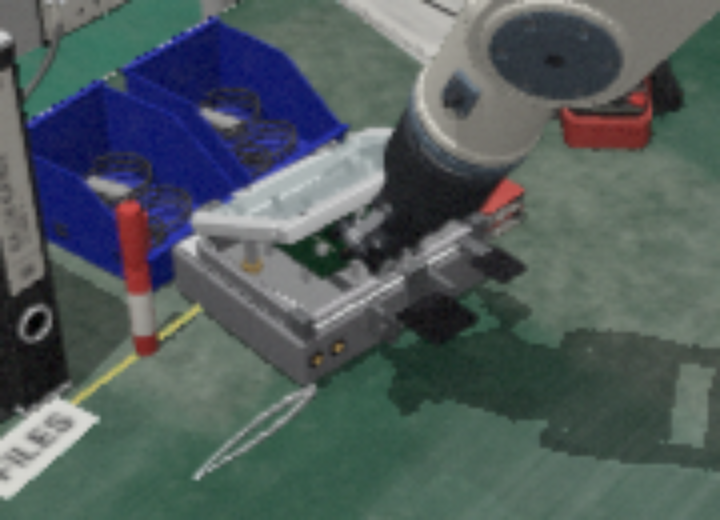

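The lid is ajar, with its front corner at about (285,240) raised above the deck at (315,330), and the fingertip is in front of the gap. Next I'll compute the arc waypoints.

```bash
cat >> h.py <<'E'
def arc(th,y=50,t=28,d=13):
    T=np.radians(t);ax=np.array([np.sin(T),-np.cos(T)]);tx=np.array([np.cos(T),np.sin(T)])
    u=np.array([-np.cos(th),np.sin(th)]);h=np.array([62.,72.])
    c=h+143*u+d*ax if th<np.pi/2-T else h+(143-d)*u
    p=c-11*tx;return (round(p[0],1),y,round(p[1],1),t)
E
python3 - <<'E'
from h import *
rows([(-84,50,115,28)]+[arc(t) for t in np.arange(.45,1.85,.1)])
E
```

```text
(-84, 50, 115, 28) [0.0797, -0.0142, -0.0022] [0.0001, 0.0007, -0.0002]
(np.float64(-70.4), 50, np.float64(117.6), 28) [0.1245, -0.021, 0.0064] [0.0001, 0.0007, -0.0002]
(np.float64(-63.5), 50, np.float64(130.1), 28) [0.1473, -0.0245, 0.0481] [0.0001, 0.0007, -0.0002]
(np.float64(-55.4), 50, np.float64(141.9), 28) [0.174, -0.0286, 0.0874] [0.0001, 0.0007, -0.0002]
(np.float64(-46.2), 50, np.float64(152.8), 28) [0.2043, -0.0332, 0.1238] [0.0001, 0.0007, -0.0002]
(np.float64(-36.0), 50, np.float64(162.8), 28) [0.2379, -0.0383, 0.1571] [0.0001, 0.0007, -0.0002]
(np.float64(-24.8), 50, np.float64(171.7), 28) [0.2748, -0.0439, 0.1868] [0.0001, 0.0007, -0.0002]
(np.float64(-12.8), 50, np.float64(179.4), 28) [0.3144, -0.0499, 0.2124] [0.0001, 0.0007, -0.0002]
(np.float64(-0.8), 50, np.float64(185.5), 28) [0.3539, -0.0559, 0.2328] [0.0001, 0.0007, -0.0002]
(np.float64(11.3), 50, np.float64(190.2), 28) [0.3938, -0.062, 0.2484] [0.0001, 0.0007, -0.0002]
(np.float64(23.8), 50, np.float64(193.7), 28) [0.435, -0.0683, 0.2601] [0.0001, 0.0007, -0.0002]
(np.float64(36.6), 50, np.float64(195.9), 28) [0.4772, -0.0747, 0.2674] [0.0001, 0.0007, -0.0002]
(np.float64(49.6), 50, np.float64(196.8), 28) [0.52, -0.0812, 0.2704] [0.0001, 0.0007, -0.0002]
(np.float64(62.6), 50, np.float64(196.4), 28) [0.5628, -0.0877, 0.2691] [0.0001, 0.0007, -0.0002]
(np.float64(75.5), 50, np.float64(194.8), 28) [0.6053, -0.0942, 0.2638] [0.0001, 0.0007, -0.0002]
```

```bash
python3 -m pendant '{"slide":[[0.05,-0.01,-0.002],[0.09,-0.016,0.0],[0.124,-0.021,0.006],[0.136,-0.023,0.027],[0.147,-0.025,0.048],[0.161,-0.027,0.068],[0.174,-0.029,0.087],[0.204,-0.033,0.124],[0.238,-0.038,0.157],[0.238,-0.038,0.157]],"rot":[[0,0,0],[0,0,0],[0,0,0],[0,0,0],[0,0,0],[0,0,0],[0,0,0],[0,0,0],[0,0,0],[0,0,0]],"hand":[1,1,1,1,1,1,1,1,1,1]}'
python3 - <<'E'
from h import *
where()
cv2.imwrite('pics/s4.png',cv2.resize(eyes.capture('scene')[110:250,140:320,::-1],None,fx=4,fy=4))
rows([arc(t) for t in np.arange(.85,1.85,.1)])
E
```

```text
clock: 5.12
tool_pos: [0.5922, -0.0182, 0.1638]
orientation: [[0.871, -0.151, 0.467], [-0.133, -0.989, -0.071], [0.473, -0.0, -0.881]]
contact_force: [-0.6, 1.1, -0.0]
width: -0.0
grasp_force: 0.5
fix mm [-35.7  49.6 163.8] tilt 28.2 F [-0.6  1.1 -0. ] q [ 0.011  0.205  2.13  -0.239  0.328  1.94 ] t 5.12
(np.float64(-36.0), 50, np.float64(162.8), 28) [0.0026, 0.0015, -0.0002] [0.0001, 0.0007, 0.0001]
(np.float64(-24.8), 50, np.float64(171.7), 28) [0.0395, -0.0041, 0.0295] [0.0001, 0.0007, 0.0001]
(np.float64(-12.8), 50, np.float64(179.4), 28) [0.0791, -0.0101, 0.0552] [0.0001, 0.0007, 0.0001]
(np.float64(-0.8), 50, np.float64(185.5), 28) [0.1186, -0.0162, 0.0755] [0.0001, 0.0007, 0.0001]
(np.float64(11.3), 50, np.float64(190.2), 28) [0.1585, -0.0222, 0.0912] [0.0001, 0.0007, 0.0001]
(np.float64(23.8), 50, np.float64(193.7), 28) [0.1997, -0.0285, 0.1028] [0.0001, 0.0007, 0.0001]
(np.float64(36.6), 50, np.float64(195.9), 28) [0.2419, -0.0349, 0.1102] [0.0001, 0.0007, 0.0001]
(np.float64(49.6), 50, np.float64(196.8), 28) [0.2847, -0.0414, 0.1132] [0.0001, 0.0007, 0.0001]
(np.float64(62.6), 50, np.float64(196.4), 28) [0.3275, -0.048, 0.1118] [0.0001, 0.0007, 0.0001]
(np.float64(75.5), 50, np.float64(194.8), 28) [0.37, -0.0544, 0.1065] [0.0001, 0.0007, 0.0001]
```

View pics/s4.png

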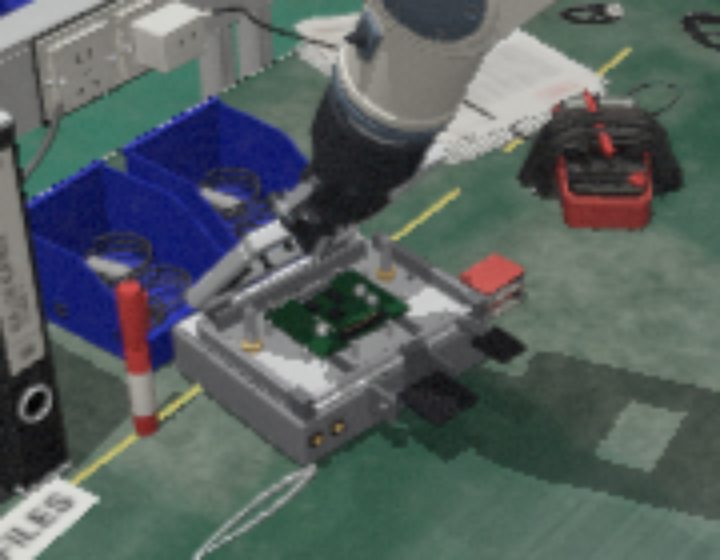

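The lid is up to about 0.85 rad, its edge resting on the finger near (270,240), and the board lies undisturbed in the nest. I'll continue along the arc.

```bash
python3 -m pendant '{"slide":[[0.02,-0.002,0.015],[0.04,-0.004,0.03],[0.079,-0.01,0.055],[0.119,-0.016,0.0755],[0.159,-0.022,0.091],[0.2,-0.028,0.103],[0.242,-0.035,0.11],[0.285,-0.041,0.113],[0.306,-0.045,0.1125],[0.306,-0.045,0.1125]],"rot":[[0,0,0],[0,0,0],[0,0,0],[0,0,0],[0,0,0],[0,0,0],[0,0,0],[0,0,0],[0,0,0],[0,0,0]],"hand":[1,1,1,1,1,1,1,1,1,1]}'
python3 - <<'E'
from h import *
where()
rows([arc(t) for t in np.arange(1.65,1.86,.05)])
E
```

```text
clock: 6.42
tool_pos: [0.6824, -0.0318, 0.1957]
orientation: [[0.873, -0.151, 0.464], [-0.133, -0.989, -0.071], [0.47, 0.001, -0.883]]
contact_force: [-0.6, -0.0, -0.5]
width: 0.0001
grasp_force: 0.0
fix mm [ 55.6  49.7 195.7] tilt 28.0 F [-0.6 -0.  -0.5] q [-0.017  0.286  1.921 -0.145  0.454  1.82 ] t 6.42
(np.float64(62.6), 50, np.float64(196.4), 28) [0.0233, -0.0026, 0.0024] [0.0002, 0.0001, 0.0001]
(np.float64(69.0), 50, np.float64(195.8), 28) [0.0444, -0.0058, 0.0004] [0.0002, 0.0001, 0.0001]
(np.float64(75.5), 50, np.float64(194.8), 28) [0.0658, -0.0091, -0.0029] [0.0002, 0.0001, 0.0001]
(np.float64(81.8), 50, np.float64(193.4), 28) [0.0866, -0.0123, -0.0076] [0.0002, 0.0001, 0.0001]
(np.float64(88.1), 50, np.float64(191.8), 28) [0.1074, -0.0154, -0.0129] [0.0002, 0.0001, 0.0001]
```

```bash
python3 -m pendant '{"slide":[[0.012,-0.001,0.001],[0.023,-0.003,0.001],[0.034,-0.004,0.001],[0.044,-0.006,0],[0.055,-0.008,-0.001],[0.066,-0.009,-0.003],[0.076,-0.01,-0.005],[0.087,-0.012,-0.008],[0.095,-0.013,-0.01],[0.095,-0.013,-0.01]],"rot":[[0,0,0],[0,0,0],[0,0,0],[0,0,0],[0,0,0],[0,0,0],[0,0,0],[0,0,0],[0,0,0],[0,0,0]],"hand":[1,1,1,1,1,1,1,1,1,1]}'
python3 - <<'E'
from h import *
where()
cv2.imwrite('pics/s5.png',cv2.resize(eyes.capture('scene')[110:250,140:320,::-1],None,fx=4,fy=4))
E
```

```text
clock: 7.68
tool_pos: [0.7108, -0.0356, 0.1929]
orientation: [[0.873, -0.151, 0.465], [-0.133, -0.989, -0.071], [0.47, 0.0, -0.883]]
contact_force: [-0.0, -0.2, 1.4]
width: -0.0003
grasp_force: 0.0
fix mm [ 84.3  50.2 192.9] tilt 28.0 F [-0.  -0.2  1.4] q [-0.023  0.331  1.863 -0.135  0.466  1.805] t 7.67
```

View pics/s5.png

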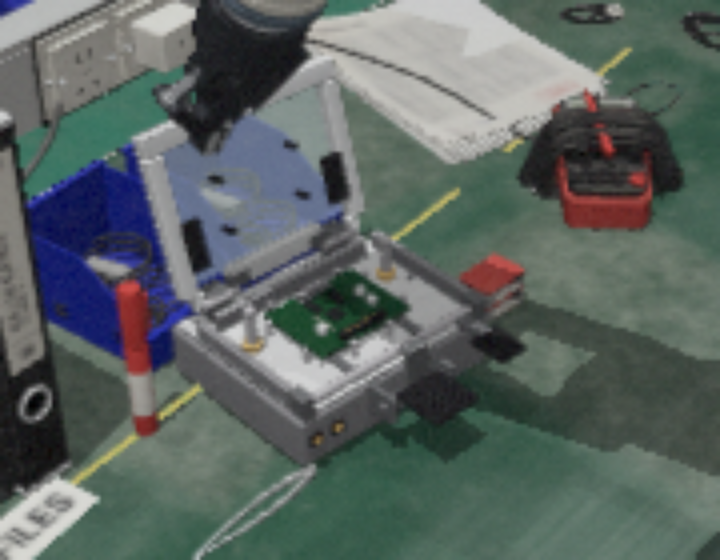

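The lid stands past vertical with no contact load on the finger. Next I'll retreat clear of it and go above the ejector key with the tool pointing down.

```bash
python3 -c "
from h import *
rows([(20,45,215,28),(-110,-70,150,0),(-112,-70,72,0)])"
```

```text
(20, 45, 215, 28) [-0.2139, 0.0149, 0.0736] [0.0002, 0.0002, 0.0]
(-110, -70, 150, 0) [-0.7, -0.2989, -0.1431] [0.0236, 0.154, 0.0]
(-112, -70, 72, 0) [-0.7066, -0.2979, -0.4031] [0.0236, 0.154, 0.0]
```

```bash
python3 -m pendant '{"slide":[[-0.1,0.007,0.035],[-0.214,0.015,0.074],[-0.4,-0.1,0.05],[-0.7,-0.298,-0.143],[-0.7,-0.298,-0.143],[-0.7,-0.298,-0.143],[-0.7,-0.298,-0.143],[-0.707,-0.298,-0.403],[-0.707,-0.298,-0.403],[-0.707,-0.298,-0.403]],"rot":[[0,0,0],[0,0,0],[0.0236,0.154,0],[0.0236,0.154,0],[0.0236,0.154,0],[0.0236,0.154,0],[0.0236,0.154,0],[0.0236,0.154,0],[0.0236,0.154,0],[0.0236,0.154,0]],"hand":[1,1,1,1,1,1,1,1,1,1]}'
python3 - <<'E'
from h import *
where()
a=cv2.resize(eyes.capture('scene')[110:250,140:320,::-1],(400,311)); b=eyes.capture('wrist')[:,:,::-1]
c=np.zeros((384,912,3),np.uint8);c[:311,:400]=a;c[:,400:]=b;cv2.imwrite('pics/c6.png',cv2.resize(c,(800,337)))
E
```

```text
clock: 8.98
tool_pos: [0.4986, -0.1243, 0.0721]
orientation: [[0.989, -0.15, -0.001], [-0.15, -0.989, 0.0], [-0.001, -0.0, -1.0]]
contact_force: [-0.6, -0.1, -0.3]
width: 0.0001
grasp_force: 0.0
fix mm [-112.2  -69.4   72.1] tilt 0.1 F [-0.6 -0.1 -0.3] q [-0.247  0.4    1.994  0.     0.748  1.473] t 8.97
```

View pics/c6.png

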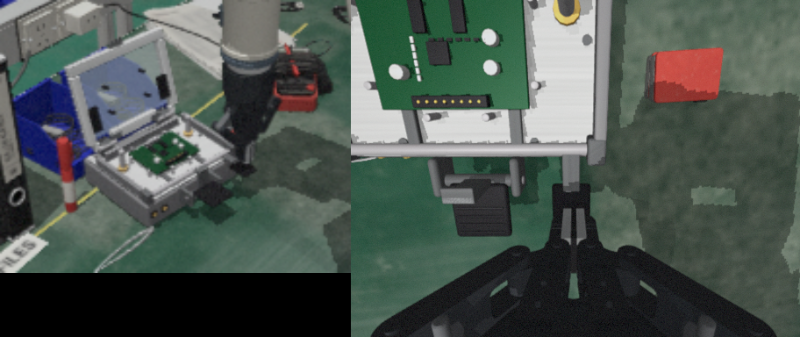

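The lid stays back on its own, and the fingertip is centred over the ejector key at about (573,200) in the wrist half. I'll press the key now.

```bash
python3 -m pendant '{"slide":[[0,0,-0.03],[0,0,-0.045],[0,0,-0.055],[0,0,-0.065],[0,0,-0.075],[0,0,-0.082],[0,0,-0.088],[0,0,-0.088]],"rot":[[0,0,0],[0,0,0],[0,0,0],[0,0,0],[0,0,0],[0,0,0],[0,0,0],[0,0,0]],"hand":[1,1,1,1,1,1,1,1]}'; python3 -c "
from h import *
where()"
```

```text
clock: 10.07
tool_pos: [0.4986, -0.125, 0.0458]
orientation: [[0.989, -0.15, -0.0], [-0.15, -0.989, 0.0], [-0.0, -0.0, -1.0]]
contact_force: [1.0, -0.1, 3.5]
width: -0.0
grasp_force: 1.8
fix mm [-112.1  -70.1   45.8] tilt 0.0 F [ 1.  -0.1  3.5] q [-0.249  0.445  2.007  0.     0.691  1.473] t 10.07
```

```bash
for i in 1 2 3; do python3 -m pendant '{"slide":[[0,0,-0.004],[0,0,-0.004]],"rot":[[0,0,0],[0,0,0]],"hand":[1,1]}' | egrep "tool_pos|contact"; done
```

```text
tool_pos: [0.4988, -0.125, 0.0453]
contact_force: [-3.2, 0.3, 13.2]
tool_pos: [0.4989, -0.1251, 0.0448]
contact_force: [-4.7, 1.1, 24.5]
tool_pos: [0.4991, -0.1251, 0.0444]
contact_force: [-7.7, 2.0, 35.6]
```

The force climbs steeply with almost no motion, so the key is on its stop. I'll retreat and check.

```bash
python3 -m pendant '{"slide":[[0,0,0.02],[0,0,0.08],[-0.1,0,0.25],[-0.3,-0.1,0.4],[-0.3,-0.1,0.4],[-0.3,-0.1,0.4]],"rot":[[0,0,0],[0,0,0],[0,0,0],[0,0,0],[0,0,0],[0,0,0]],"hand":[1,1,1,1,1,1]}' | grep contact
python3 - <<'E'
from h import *
where()
a=cv2.resize(eyes.capture('scene')[110:250,140:320,::-1],(720,560));cv2.imwrite('pics/s7.png',a)
E
```

```text
contact_force: [-0.3, 0.1, -0.5]
fix mm [-196.6 -113.6  162.5] tilt 0.1 F [-0.3  0.1 -0.5] q [-0.367  0.147  2.088  0.     0.905  1.356] t 11.57
```

View pics/s7.png

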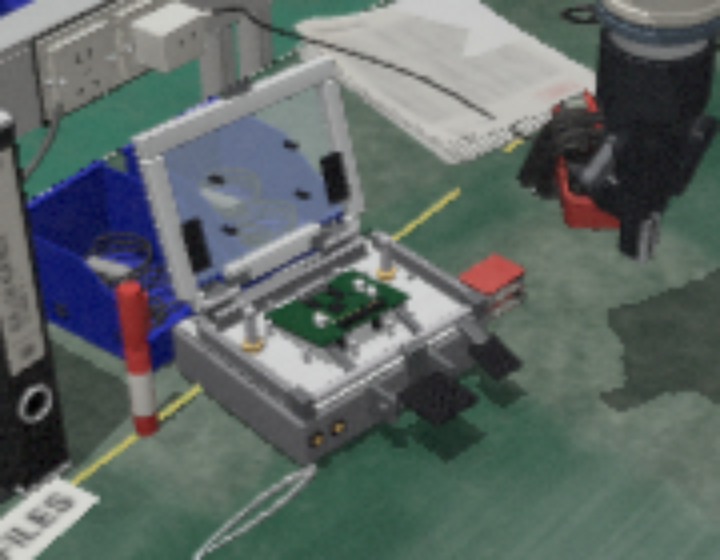

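The lid is fully back, the ejector key is down at (495,355), and the board's front edge is raised at (360,330) with a gap beneath it. The bystanders that can be seen (marker, gauge boxes, tweezers) are where they were, and nothing touches the robot.

```bash
python3 -c "
from workcell import job
print(job.job_done())"
```

```text
the job is handed in; nothing more can be done
None
```

The lid was released and now rests fully back, and the ejector key is down on its stop with the board's front edge raised; the job was handed in at about 11.6 s on the robot's clock.

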